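# Fetch the sample tin from behind the jars and weigh it

### The arm

A 7-joint arm with a two-finger parallel gripper is mounted at the origin on a cart in front of the work surface, level with it; the furniture and walls round the work are solid. World frame = base frame: x ahead of the robot, y to its left, z up, the work surface at z = 0. Lengths are in m, angles in rad, forces in N, time in s.
With the tool pointing down it reaches from about 0.425 to 0.925 m from the base axis. Payload 6.8 kg.
Tool frame: the origin (TCP) lies midway between the tips of the shut fingers; the grasp point (between the pads) lies 19 mm behind it; z points along the fingers, y is the line along which they close (so a half turn about z gives the same grasp; the last joint's range is limited). The gripper opens to 85 mm and grips with 20 to 120 N. Pads are 22 mm wide; open, the fingers measure 114 mm over their backs; the gripper's body (76 mm by 85 mm) begins 54 mm behind the grasp point. The pads swing forward as they close: fully open they stand 13 mm farther back than shut.
Start: joints at [-1.301, 0.477, 0.022, 1.555, -0.011, 1.109, -0.083], TCP at [0.249, 0.627, 0.231] pointing down, gripper open.
Joint ranges: [-2.96, 2.96], [-0.34, 2.1], [-1.41, 1.46], [0.24, 2.44], [-1.37, 4.51], [0.17, 1.92], [-2.96, 2.96]. Speed limits (rad/s): [2.39, 2.39, 3.14, 3.14, 3.14, 3.14, 3.14].

### API

Orientations are given as [roll, pitch, yaw] about the fixed x, y, z axes, in that order (R = Rz(yaw) Ry(pitch) Rx(roll)).
In Python, from cell import bot gives the robot as it stands. The module is installed in compiled form; this text tells all that it offers.
- The arm moves only by the tool carry_out, never from a script. Its argument "steps" is a list that holds one entry, the list of rows, each a list of 5 numbers: the shift along the tool's x, y, z normalised to -1 to 1, where 1 is 25 mm, then the turn about the tool's z normalised to -1 to 1, where 1 is 0.08 rad, then the opening, from 0 (shut) to 1 (fully open). In form: [[[x, y, z, twist, claw], ...]]. A call has 1 to 10 rows; each row shifts and turns the commanded pose from where the row before left it, along the tool's axes as they then stand; what a row does not reach is not made up. A row lasts 1/12 s, in which the tool goes at most 41.7 mm and 7.16 degrees, less where a joint would pass 70% of its speed; a pose out of reach is approached as far as the arm can. A call with a number of a shift or a turn outside -1 to 1 is refused whole. A call with a gripper value outside its range is refused whole. The fingers move at their own pace and stop on an object; "newtons" is the grip in N (left out, the last holds). Time passes only in rows, so rows that do not move let the fingers close. It gives the time, the measured TCP pose, the force, the opening and the grip force at its end, in the units of the state.
- bot.sense(): the state, without advancing time (a new reading comes with each control period).
- bot.get_image(name): name is "scene" or "top" or "wrist"; returns a dict with "frame" (480x640x3 uint8, red, green, blue), "vertical_fov" (degrees; the focal length in pixels is half the picture's height over the tangent of half this angle, whatever the lens; pixels are square), "cx", "cy" (the principal point, pixels), "D" ([k1, k2, p1, p2, k3] as OpenCV has them; the pictures are not rectified), "R" (3x3) and "t" (3): a world point X has camera coordinates R X + t. Camera axes: x right, y down, z forward; pixel columns grow to the right and rows downward; lengths in m; the calibration is good to about 2 mm. A picture is of the moment at which its call begins. There is no depth.
- bot.close_job(): hands the job in; it is judged then, once.
Trained networks look in the newest picture that a camera, given by its name, has taken for a name from the list of things; names that differ only in an ending like _2 or _b are one class to them, and where a whole thing is asked for, a point or a joint stands for the part that bears it (a point fixed in the world has none). Each returns a list of dicts, best first, with "confidence" (0 to 1); they miss things now and then, are a little off and sometimes report something else, mostly with a low value. They report only what shows in the picture. A call takes as long as a camera call. They do not tell look-alikes from the thing itself.
- bot.spot_in(query, camera): "uv" ([column, row] in pixels, amid what is visible of it).
- bot.pinpoint(query, camera): "uv" ([column, row] in pixels: a listed point, or the origin of a listed thing).
The state is a dict: "clock": time; "joint_pos": joint angles; "joint_velocities": joint speeds; "joint_torque": joint torques, N m; "tcp_pos": TCP position; "tcp_rot": TCP orientation; "force": force on the tool from outside, world axes, zero at the start; "torque": the same for the moment, N m; "grip_width": opening from 0.0 (shut) to 1.0 (fully open); "finger_force": force on a finger pad.
Only numpy, scipy, OpenCV 4.12 (cv2) and the standard library are available. Lean on these libraries where they do the work, as an engineer would, in place of code of your own. Each camera call takes 0.05 s, during which the arm holds its last target. There are 200 camera calls.

### The job

The aluminium sample tin stands at the back of one of the rack's two lanes, behind two containers: set those two upright in the shallow side tray, then take the tin out and stand it in the middle of the scale's round pan. Then put both containers back upright, each on the very mark it came from, and leave the tin on the scale. Leave the other lane, the one with the rock, alone.

Things in the scene. Friction and masses are not known exactly. Their poses are not given: they have to be found in the camera images.
- rack: Fixed wooden rack 230 (x) x 175 (y) x 38 mm, open top and front (-x). Origin: centre of underside; +x to the back board. Floor 6 mm thick; rails, middle bar and back board 38 mm high. Two lanes along x, 68 mm wide, centred at y = +-47.5 mm; back board's inner face at x = 109 mm. Each lane: round grey marks at x = -26 and -86 mm, a container on each; at x = 38 mm the tin (one lane) or rock (other).
- tray: Fixed shallow grey side tray, 190 (x) x 120 (y) mm, walls 4 mm thick and 12 mm high, floor 4 mm thick, empty. Origin: centre of underside. Tray and scale stand to the right of the rack, in either order. Behind, a big white foam box overhangs the desk (240 to 450 mm above it, nearest corner at x = 610, y = 210 mm from the robot base): carry things past in front of it.
- scale: Fixed white bench scale with a round steel pan of 100 mm diameter; the pan's flat top is 38 mm above the desk. Origin on the desk right under the pan's centre, z up; the housing (top 30 mm high) reaches from x = -97 to +63 mm and y = +-60 mm, with the dark display at -x.
- tin: Round plain aluminium sample tin with press lid, 58 mm diameter, 38 mm high, about 90 g. Origin at the centre of its underside, z up. It is sunk between the rails (its top is only 6 mm above them), so grip it along the lane: one finger behind it (42 mm free to the back board), one before it once the containers are out of the way.
- rock: Dark flat hand specimen, 35 x 57 x 18 mm, at the back of the lane without the tin. Origin at the centre of its underside. Leave it alone.
- black_jar: Glass sample jar with black screw lid, 42 mm diameter, 62 mm high, about 90 g. Upright; origin at the centre of its underside, z up. Stands on one of the four marks of the rack; which one changes from start to start.
- red_jar: Glass sample jar with red screw lid, the largest, 48 mm diameter, 70 mm high, about 120 g. Upright; origin at the centre of its underside, z up. Stands on one of the four marks of the rack; which one changes from start to start.
- white_jar: Small glass sample jar with white lid and grey contents, 34 mm diameter, 50 mm high, about 60 g. Upright; origin at the centre of its underside, z up. Stands on one of the four marks of the rack; which one changes from start to start.
- vial: Slim sample vial with white cap, 22 mm diameter, 50 mm high, about 20 g. Upright; origin at the centre of its underside, z up. Stands on one of the four marks of the rack; which one changes from start to start.
Not all that is in view belongs to the job. Leave any green look-alike of the white_jar alone.

How it is judged:
On the way, in this order (a step that is already met when the one before it is completed fails the run):
1. the two containers in front of the tin stand upright in the side tray; the tin and the other lane are as they were (distance of tin from where it was at the start of the episode below 0.015 m and ((x of black_jar in the frame of tray between -0.08 and 0.08 m and y of black_jar in the frame of tray between -0.048 and 0.048 m and linear speed of black_jar below 0.02 m/s and angle between black_jar's own z axis and vertical below 0.15 rad and z of black_jar in the frame of tray below 0.012 m) or (distance of black_jar from where it was at the start of the episode below 0.015 m and ((y of tin in the frame of rack above 0 m and y of black_jar in the frame of rack below 0 m) or (y of tin in the frame of rack below 0 m and y of black_jar in the frame of rack above 0 m)))) and ((x of red_jar in the frame of tray between -0.08 and 0.08 m and y of red_jar in the frame of tray between -0.048 and 0.048 m and linear speed of red_jar below 0.02 m/s and angle between red_jar's own z axis and vertical below 0.15 rad and z of red_jar in the frame of tray below 0.012 m) or (distance of red_jar from where it was at the start of the episode below 0.015 m and ((y of tin in the frame of rack above 0 m and y of red_jar in the frame of rack below 0 m) or (y of tin in the frame of rack below 0 m and y of red_jar in the frame of rack above 0 m)))) and ((x of white_jar in the frame of tray between -0.08 and 0.08 m and y of white_jar in the frame of tray between -0.048 and 0.048 m and linear speed of white_jar below 0.02 m/s and angle between white_jar's own z axis and vertical below 0.15 rad and z of white_jar in the frame of tray below 0.012 m) or (distance of white_jar from where it was at the start of the episode below 0.015 m and ((y of tin in the frame of rack above 0 m and y of white_jar in the frame of rack below 0 m) or (y of tin in the frame of rack below 0 m and y of white_jar in the frame of rack above 0 m)))) and ((x of vial in the frame of tray between -0.08 and 0.08 m and y of vial in the frame of tray between -0.048 and 0.048 m and linear speed of vial below 0.02 m/s and angle between vial's own z axis and vertical below 0.15 rad and z of vial in the frame of tray below 0.012 m) or (distance of vial from where it was at the start of the episode below 0.015 m and ((y of tin in the frame of rack above 0 m and y of vial in the frame of rack below 0 m) or (y of tin in the frame of rack below 0 m and y of vial in the frame of rack above 0 m))))), for 0.2 s.
2. the tin stands on the middle of the scale's pan (horizontal distance between tin and scale below 0.015 m and z of tin in the frame of scale between 0.034 and 0.043 m and linear speed of tin below 0.02 m/s and angle between tin's own z axis and vertical below 0.15 rad), for 0.2 s.
3. both containers are back on the marks they came from (all of step 2 and distance of each of black_jar, red_jar, white_jar, vial, rock from where it was at the start of the episode below 0.015 m and linear speed of each of black_jar, red_jar, white_jar, vial below 0.02 m/s and angle between each of black_jar, red_jar, white_jar, vial's own z axis and vertical below 0.15 rad), for 0.2 s.
At the end, for the whole second after the job is handed in: The tin stands upright on the pan within 15 mm of its centre; all four containers stand upright within 15 mm of where each stood at the start; the rock has not moved more than 15 mm; all at rest (all of step 3); the robot touches nothing.
It fails at once if the rock in the other lane is disturbed (more than 15 mm) (distance of rock from where it was at the start of the episode above 0.015 m).
It fails at once if a jar, the vial or the tin tips over (angle between any of black_jar, red_jar, white_jar, vial, tin's own z axis and vertical above 0.6 rad).
It fails at once if a container in the rock's lane is taken off its mark ((y of rock in the frame of rack above 0 m and not ((x of black_jar in the frame of rack between -0.046 and -0.006 m and y of black_jar in the frame of rack between 0.0275 and 0.0675 m and z of black_jar in the frame of rack below 0.025 m) or (x of red_jar in the frame of rack between -0.046 and -0.006 m and y of red_jar in the frame of rack between 0.0275 and 0.0675 m and z of red_jar in the frame of rack below 0.025 m) or (x of white_jar in the frame of rack between -0.046 and -0.006 m and y of white_jar in the frame of rack between 0.0275 and 0.0675 m and z of white_jar in the frame of rack below 0.025 m) or (x of vial in the frame of rack between -0.046 and -0.006 m and y of vial in the frame of rack between 0.0275 and 0.0675 m and z of vial in the frame of rack below 0.025 m))) or (y of rock in the frame of rack above 0 m and not ((x of black_jar in the frame of rack between -0.106 and -0.066 m and y of black_jar in the frame of rack between 0.0275 and 0.0675 m and z of black_jar in the frame of rack below 0.025 m) or (x of red_jar in the frame of rack between -0.106 and -0.066 m and y of red_jar in the frame of rack between 0.0275 and 0.0675 m and z of red_jar in the frame of rack below 0.025 m) or (x of white_jar in the frame of rack between -0.106 and -0.066 m and y of white_jar in the frame of rack between 0.0275 and 0.0675 m and z of white_jar in the frame of rack below 0.025 m) or (x of vial in the frame of rack between -0.106 and -0.066 m and y of vial in the frame of rack between 0.0275 and 0.0675 m and z of vial in the frame of rack below 0.025 m))) or (y of rock in the frame of rack below 0 m and not ((x of black_jar in the frame of rack between -0.046 and -0.006 m and y of black_jar in the frame of rack between -0.0675 and -0.0275 m and z of black_jar in the frame of rack below 0.025 m) or (x of red_jar in the frame of rack between -0.046 and -0.006 m and y of red_jar in the frame of rack between -0.0675 and -0.0275 m and z of red_jar in the frame of rack below 0.025 m) or (x of white_jar in the frame of rack between -0.046 and -0.006 m and y of white_jar in the frame of rack between -0.0675 and -0.0275 m and z of white_jar in the frame of rack below 0.025 m) or (x of vial in the frame of rack between -0.046 and -0.006 m and y of vial in the frame of rack between -0.0675 and -0.0275 m and z of vial in the frame of rack below 0.025 m))) or (y of rock in the frame of rack below 0 m and not ((x of black_jar in the frame of rack between -0.106 and -0.066 m and y of black_jar in the frame of rack between -0.0675 and -0.0275 m and z of black_jar in the frame of rack below 0.025 m) or (x of red_jar in the frame of rack between -0.106 and -0.066 m and y of red_jar in the frame of rack between -0.0675 and -0.0275 m and z of red_jar in the frame of rack below 0.025 m) or (x of white_jar in the frame of rack between -0.106 and -0.066 m and y of white_jar in the frame of rack between -0.0675 and -0.0275 m and z of white_jar in the frame of rack below 0.025 m) or (x of vial in the frame of rack between -0.106 and -0.066 m and y of vial in the frame of rack between -0.0675 and -0.0275 m and z of vial in the frame of rack below 0.025 m)))).
It also fails if it takes over 118 s, if anything falls off the work surface, if the arm or the gripper's body presses on something with over 40 N, if the wrist force passes 120 N, or if a joint passes its speed limit or range.

## Working session

There is one attempt and no reset: what is moved stays moved. The work goes in short steps, Python scripts to look and compute and a tool call to move; the robot and the scene stay as the last step left them, time stands still between calls to the robot, and variables do not carry over. Pictures are saved under pics/ and viewed, at most 14 in all, crops included, and the job is handed in when it is done.

Besides the shell and the picture viewer there is one more tool, called after "Call:" in YAML: its name, and indented under it one key for each argument. carry_out: Moves the arm, as the interface text tells. Scaled input: -1 to 1 covers 25 mm each way for a shift and 0.08 rad each way for a turn. Its arguments: {"type":"object","properties":{"steps":{"type":"array","items":{"type":"array","items":{"type":"array","items":{"type":"number"}}}},"newtons":{"type":"number"}},"required":["steps"]}

```bash
mkdir -p pics
cat > h.py <<'E'
import numpy as np, cv2
from cell import bot
from scipy.spatial.transform import Rotation as Ro
def cam(n):
    d=bot.get_image(n); f=240/np.tan(np.radians(d["vertical_fov"])/2)
    d["K"]=np.array([[f,0,d["cx"]],[0,f,d["cy"]],[0,0,1]]); d["R"]=np.array(d["R"]);d["t"]=np.array(d["t"]);d["D"]=np.array(d["D"],float); return d
def onplane(d,uv,z):
    p=cv2.undistortPoints(np.array([[uv]],float),d["K"],d["D"])[0,0]
    r=d["R"].T@np.array([p[0],p[1],1]); c=-d["R"].T@d["t"]
    return c+r*(z-c[2])/r[2]
def proj(d,X):
    return cv2.projectPoints(np.array(X,float).reshape(-1,3),cv2.Rodrigues(d["R"])[0],d["t"],d["K"],d["D"])[0][:,0]
def save(d,n,crop=None,s=1):
    im=d["frame"][:,:,::-1]
    if crop: im=im[crop[1]:crop[3],crop[0]:crop[2]]
    cv2.imwrite("pics/"+n,cv2.resize(im,None,fx=s,fy=s))
E
python3 - <<'E'
from h import *
s=bot.sense(); print({k:np.round(v,3) for k,v in s.items()})
H=dict(rack=0,tray=0,scale=0,tin=.006,rock=.006,black_jar=.006,red_jar=.006,white_jar=.006,vial=.006)
for n in("top","scene"):
    d=cam(n); save(d,n+"0.png"); print(n,np.round(-d["R"].T@d["t"],3))
    for k,z in H.items():
        for r in bot.pinpoint(k,n)[:3]:
            print(k,round(r["confidence"],2),np.round(r["uv"]),np.round(onplane(d,r["uv"],z),3))
E
```

```text
{'clock': np.float64(0.0), 'joint_pos': array([-1.301,  0.478,  0.022,  1.556, -0.012,  1.109, -0.083]), 'joint_velocities': array([ 0.001,  0.002, -0.002,  0.   , -0.001, -0.001, -0.001]), 'joint_torque': array([-0.0000e+00, -5.9644e+01,  1.6080e+00, -2.8119e+01,  1.3000e-02,
        9.0000e-03,  0.0000e+00]), 'tcp_pos': array([0.249, 0.627, 0.23 ]), 'tcp_rot': array([-3.14 ,  0.   ,  2.764]), 'force': array([-0.261, -0.222, -0.143]), 'torque': array([ 0.026, -0.018,  0.01 ]), 'finger_force': np.float64(0.0), 'grip_width': np.float64(0.997)}
top [0.371 0.127 0.879]
rack 0.78 [237. 264.] [0.458 0.314 0.   ]
tray 0.96 [444. 263.] [ 0.455 -0.102  0.   ]
scale 0.92 [358. 260.] [0.463 0.07  0.   ]
tin 0.89 [218. 292.] [0.402 0.348 0.006]
tin 0.58 [216. 240.] [0.507 0.356 0.006]
rock 0.78 [213. 243.] [0.5   0.361 0.006]
black_jar 0.66 [278. 236.] [0.513 0.23  0.006]
black_jar 0.44 [218. 294.] [0.399 0.348 0.006]
red_jar 0.68 [248. 239.] [0.509 0.291 0.006]
white_jar 0.77 [279. 282.] [0.421 0.228 0.006]
white_jar 0.56 [369. 199.] [0.587 0.045 0.006]
white_jar 0.34 [217. 240.] [0.507 0.354 0.006]
vial 0.41 [252. 288.] [0.409 0.282 0.006]
scene [ 0.233 -0.417  0.639]
rack 0.63 [264. 198.] [0.459 0.309 0.   ]
rack 0.19 [293. 191.] [0.52  0.304 0.   ]
tray 0.68 [248. 209.] [0.419 0.291 0.   ]
scale 0.9 [314. 278.] [0.461 0.077 0.   ]
tin 0.55 [234. 189.] [0.413 0.353 0.006]
rock 0.63 [278. 173.] [0.512 0.364 0.006]
rock 0.48 [261. 228.] [0.421 0.224 0.006]
black_jar 0.77 [306. 212.] [0.514 0.227 0.006]
red_jar 0.55 [292. 193.] [0.515 0.292 0.006]
white_jar 0.82 [260. 228.] [0.42  0.223 0.006]
white_jar 0.8 [390. 264.] [0.589 0.045 0.006]
vial 0.74 [246. 208.] [0.416 0.288 0.006]
```

View pics/top0.png

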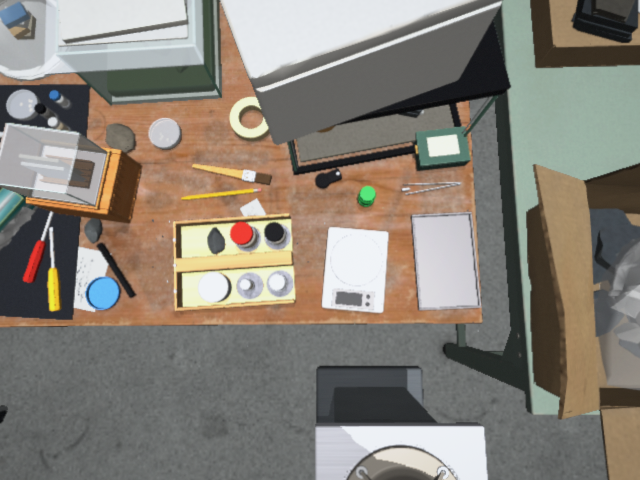

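View pics/scene0.png

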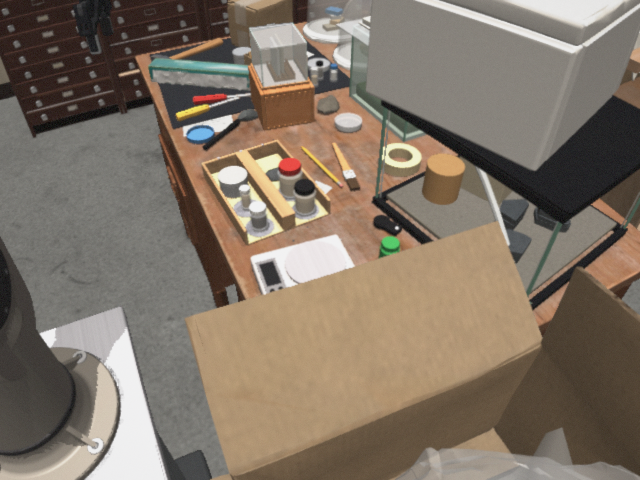

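Top view: the tin (218,288) is in the near lane, with the vial (248,286) and then the white_jar (279,282) in front of it. The far lane holds rock (215,241), red_jar (243,235) and black_jar (275,233). The scale is at (357,258) and the tray at (444,261). 

Possible mix-ups:
- **White_jar (279,282):** the vial's cap (248,286) or the green look-alike (367,196).
- **Tin (218,288):** the grey dish (164,133) or the blue lid (103,293).

I'll check the choice in a close crop and fit the rack.

Run:
```python
from h import *
d=cam("top"); save(d,"crop1.png",(165,200,305,320),5)
np.save("d0.npy",d,allow_pickle=True)
```

```text
(no output)
```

View pics/crop1.png

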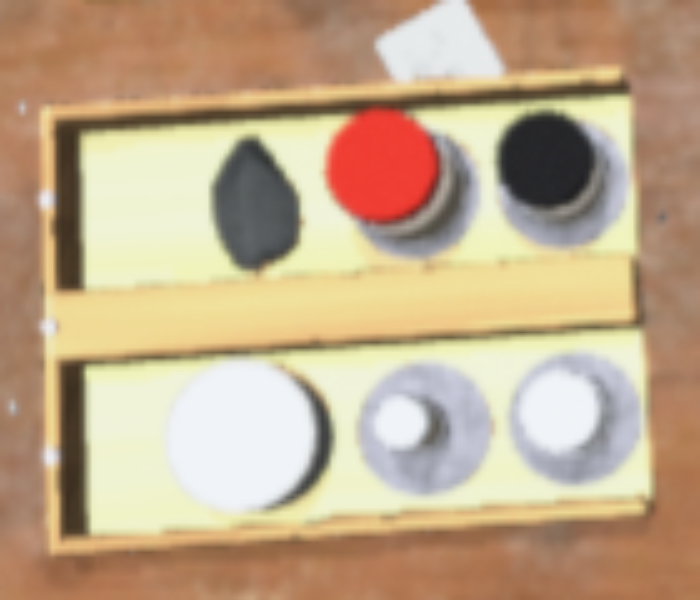

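Crop: the white lid is at about (277.4,282.4), the vial cap (245.6,284.4) and the tin top (213.4,287.2). The rack's rail corners are clear, so the choice holds. Next I'll work out the positions.

Run:
```python
from h import *
d=cam("top")
for n,u,z in [("BL",(173.6,221.6),.038),("BR",(175.6,310.4),.038),("FR",(294.6,301.5),.038),("FL",(289.4,214.4),.038),("white",(277.4,282.4),.056),("vial",(245.6,284.4),.056),("tin",(213.4,287.2),.044)]:
    print(n,np.round(onplane(d,u,z),4))
# predicted from rack pose
P=[onplane(d,u,.038)[:2] for u in [(173.6,221.6),(175.6,310.4),(289.4,214.4)]]
c=(P[1]+P[2])/2
a=P[0]-P[2]; yaw=np.arctan2(a[1],a[0]); print("c",c,"yaw",yaw,np.linalg.norm(a),np.linalg.norm(P[1]-P[0]))
R=np.array([[np.cos(yaw),-np.sin(yaw)],[np.sin(yaw),np.cos(yaw)]])
for x in(-86,-26,38): print(x,np.round(c+R@[x/1e3,.0475],4))
# tray & scale
g=cv2.cvtColor(d["frame"],cv2.COLOR_RGB2BGR)
save(d,"crop2.png",(310,205,490,320),4)
s=bot.sense(); w=cam("wrist"); 
T=Ro.from_euler("xyz",s["tcp_rot"]).as_matrix(); cc=-w["R"].T@w["t"]
print("wrist cam in tool",T.T@(cc-s["tcp_pos"]), T.T@w["R"].T[:,2])
```

```text
BL [0.5388 0.4319 0.038 ]
BR [0.3669 0.4206 0.038 ]
FR [0.3816 0.1943 0.038 ]
FL [0.5505 0.2047 0.038 ]
white [0.4171 0.2251 0.056 ]
vial [0.4139 0.2848 0.056 ]
tin [0.4098 0.3483 0.044 ]
c [0.45873019 0.31265845] yaw 1.6222350390758011 0.2275404540375778 0.17230262142180575
-86 [0.4157 0.2243]
-26 [0.4126 0.2843]
38 [0.4093 0.3482]
wrist cam in tool [ 0.07682859 -0.00101716 -0.14188754] [-3.02727864e-01 -2.29543451e-04  9.53077011e-01]
```

View pics/crop2.png

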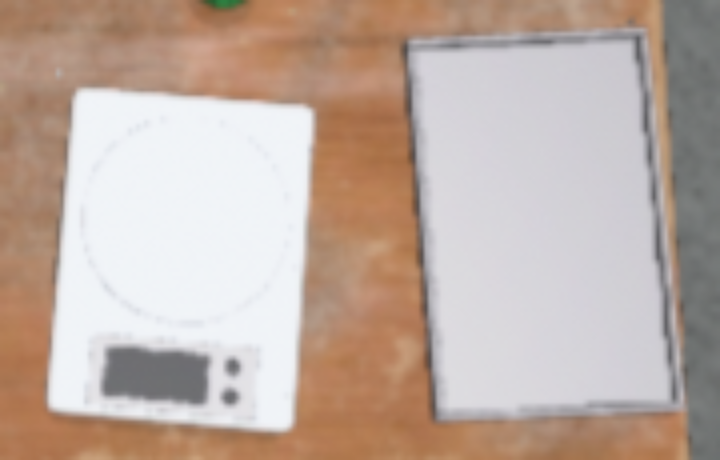

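Measured positions match the rack geometry to within 2 mm. The pan's centre is at crop (187,219), which is full-frame (356.8,259.8). The tray's centre is about (445.7,261). I'll turn first.

```bash
cat >> h.py <<'E'
def plan(x,y,z):
    s=bot.sense(); T=Ro.from_euler("xyz",s["tcp_rot"]).as_matrix()
    v=T.T@(np.array([x,y,z])-s["tcp_pos"])/.025
    print("t",round(float(s["clock"]),2),"tcp",np.round(s["tcp_pos"],4),"rot",np.round(s["tcp_rot"],3),"units",np.round(v,2))
E
python3 - <<'E'
from h import *
d=cam("top")
print("pan",onplane(d,(356.75,259.75),.038))
for u in[(407,40),(645,30),(682,408),(437,418),(543,224)]: print(np.round(onplane(d,(310+u[0]/4,205+u[1]/4),.012),4))
E
```

```text
pan [0.46006344 0.07483906 0.038     ]
[ 0.5518 -0.0386  0.012 ]
[ 0.5554 -0.1568  0.012 ]
[ 0.3688 -0.1635  0.012 ]
[ 0.3648 -0.0457  0.012 ]
[ 0.4586 -0.1015  0.012 ]
```

Call:
carry_out:
  steps:
    - [[0, 0, 0, -0.9, 0.7], [0, 0, 0, -0.9, 0.7], [0, 0, 0, -0.9, 0.7], [0, 0, 0, -0.9, 0.7], [0, 0, 0, -0.9, 0.7], [0, 0, 0, -0.85, 0.7], [0, 0, 0, 0, 0.7]]
  newtons: 30

```text
clock: 1.78
tcp_pos: [0.2491, 0.6274, 0.2313]
tcp_rot: [3.142, -0.0, -3.089]
force: [0.0, 0.7, 0.1]
grip_width: 0.7
finger_force: 0.0
```

```bash
python3 -c "
from h import *
plan(.416,.2245,.2)"
```

```text
t 1.78 tcp [0.2491 0.6274 0.2313] rot [ 3.142 -0.    -3.089] units [ -5.82 -16.44   1.25]
```

Call:
carry_out:
  steps:
    - [[-0.35, -0.95, 0.1, 0, 0.7], [-0.35, -0.95, 0.1, 0, 0.7], [-0.35, -0.95, 0.1, 0, 0.7], [-0.35, -0.95, 0.1, 0, 0.7], [-0.35, -0.95, 0.1, 0, 0.7], [-0.35, -0.95, 0.1, 0, 0.7], [-0.35, -0.95, 0.1, 0, 0.7], [-0.35, -0.95, 0.1, 0, 0.7], [-0.35, -0.95, 0.1, 0, 0.7], [-0.35, -0.95, 0.1, 0, 0.7]]

```text
clock: 2.62
tcp_pos: [0.3487, 0.3935, 0.2064]
tcp_rot: [3.141, 0.0, -3.094]
force: [0.0, 0.0, 0.1]
grip_width: 0.7
finger_force: 0.0
```

Call:
carry_out:
  steps:
    - [[-0.35, -0.95, 0.05, 0, 0.7], [-0.35, -0.95, 0.05, 0, 0.7], [-0.35, -0.95, 0.05, 0, 0.7], [-0.35, -0.95, 0.05, 0, 0.7], [-0.35, -0.95, 0, 0, 0.7], [-0.35, -0.95, 0, 0, 0.7], [-0.22, -0.95, 0, 0, 0.7], [0, -0.3, 0, 0, 0.7], [0, 0, 0, 0, 0.7], [0, 0, 0, 0, 0.7]]

```text
clock: 3.45
tcp_pos: [0.4148, 0.2247, 0.2015]
tcp_rot: [3.141, 0.0, -3.093]
force: [0.9, 1.1, -0.3]
grip_width: 0.7
finger_force: 0.0
```

```bash
python3 -c "
from h import *
plan(.416,.2245,.026)
w=cam('wrist'); save(w,'w1.png')
print(proj(w,[[.416,.2245,.056],[.413,.2845,.056],[.4095,.348,.044]]))
for k in('white_jar','vial','tin'):
  for r in bot.spot_in(k,'wrist')[:2]: print(k,r['confidence'],r['uv'])"
```

```text
t 3.45 tcp [0.4148 0.2247 0.2015] rot [ 3.141  0.    -3.093] units [-0.05 -0.02  7.02]
[[314.28401348 227.13796796]
 [399.65131355 227.09275394]
 [482.94105079 222.3376996 ]]
white_jar 0.94 [313.8, 226.3]
white_jar 0.74 [123.1, 378.2]
vial 0.96 [398.1, 224.6]
tin 0.79 [475.4, 220.8]
```

View pics/w1.png

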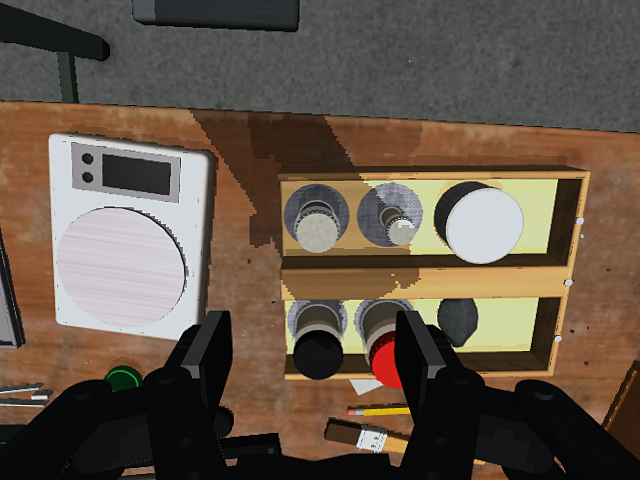

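Wrist view: the white lid (316,230), vial cap (400,230) and tin (484,222) match the predictions. I'll descend on the white jar.

Call:
carry_out:
  steps:
    - [[-0.05, 0, 0.8, 0, 0.6], [0, 0, 0.8, 0, 0.6], [0, 0, 0.8, 0, 0.6], [0, 0, 0.8, 0, 0.6], [0, 0, 0.8, 0, 0.6], [0, 0, 0.8, 0, 0.6], [0, 0, 0.8, 0, 0.6], [0, 0, 0.8, 0, 0.6], [0, 0, 0.75, 0, 0.6], [0, 0, 0, 0, 0.6]]

```text
clock: 4.48
tcp_pos: [0.414, 0.224, 0.0197]
tcp_rot: [-3.139, -0.005, -3.09]
force: [-0.2, -0.2, -0.4]
grip_width: 0.599
finger_force: 0.0
```

Call:
carry_out:
  steps:
    - [[0, 0, 0, 0, 0.6], [0, 0, 0, 0, 0.2], [0, 0, 0, 0, 0.2], [0, 0, 0, 0, 0.2], [0, 0, 0, 0, 0.2], [0, 0, 0, 0, 0.2], [0, 0, 0, 0, 0.2], [0, 0, 0, 0, 0.2]]
  newtons: 30

```text
clock: 5.15
tcp_pos: [0.4169, 0.2248, 0.0236]
tcp_rot: [3.14, 0.002, -3.091]
force: [-0.8, -0.0, 7.6]
grip_width: 0.388
finger_force: 30.3
```

Call:
carry_out:
  steps:
    - [[0, 0, -0.5, 0, 0.2], [0, 0, -0.8, 0, 0.2], [0, 0, -0.9, 0, 0.2], [0, 0, -0.9, 0, 0.2], [0, 0, -0.9, 0, 0.2], [-0.4, -0.4, 0, 0, 0.2], [-0.4, -0.7, 0, 0, 0.2], [-0.4, -0.9, 0, 0, 0.2], [-0.4, -0.9, 0, 0, 0.2], [0, -0.9, 0, 0, 0.2]]

```text
clock: 5.98
tcp_pos: [0.4628, 0.1303, 0.1232]
tcp_rot: [3.141, 0.003, -3.092]
force: [1.2, 0.5, -0.1]
grip_width: 0.388
finger_force: 30.0
```

Call:
carry_out:
  steps:
    - [[0, -0.9, 0, 0, 0.2], [0, -0.9, 0, 0, 0.2], [0, -0.9, 0, 0, 0.2], [0, -0.9, 0, 0, 0.2], [0, -0.9, 0, 0, 0.2], [0, -0.9, 0, 0, 0.2], [0, -0.9, 0, 0, 0.2], [0, -0.9, 0, 0, 0.2], [0, -0.9, 0, 0, 0.2], [0, 0, 0, 0, 0.2]]

```text
clock: 6.82
tcp_pos: [0.4708, -0.0759, 0.123]
tcp_rot: [-3.14, 0.001, -3.098]
force: [0.3, -0.5, -0.9]
grip_width: 0.392
finger_force: 30.0
```

```bash
python3 -c "
from h import *
plan(.45,-.101,.021)"
```

```text
t 6.82 tcp [ 0.4708 -0.0759  0.123 ] rot [-3.140e+00  1.000e-03 -3.098e+00] units [ 0.88 -0.96  4.08]
```

Call:
carry_out:
  steps:
    - [[0.44, -0.48, 0.3, 0, 0.2], [0.44, -0.48, 0.6, 0, 0.2], [0, 0, 0.7, 0, 0.2], [0, 0, 0.7, 0, 0.2], [0, 0, 0.6, 0, 0.2], [0, 0, 0.5, 0, 0.2], [0, 0, 0.3, 0, 0.2], [0, 0, 0.2, 0, 0.2], [0, 0, 0.1, 0, 0.2], [0, 0, 0, 0, 0.2]]

```text
clock: 7.65
tcp_pos: [0.4503, -0.096, 0.0225]
tcp_rot: [3.141, -0.0, -3.091]
force: [0.6, 0.0, -1.1]
grip_width: 0.389
finger_force: 30.0
```

Call:
carry_out:
  steps:
    - [[0, 0, 0.05, 0, 0.2], [0, 0, 0.04, 0, 0.2], [0, 0, 0, 0, 0.2]]

```text
clock: 7.9
tcp_pos: [0.4509, -0.0961, 0.0216]
tcp_rot: [3.141, 0.001, -3.092]
force: [-2.7, 0.6, 12.2]
grip_width: 0.392
finger_force: 31.3
```

Contact at 12 N, so I'll release and rise.

Call:
carry_out:
  steps:
    - [[0, 0, 0, 0, 0.5], [0, 0, 0, 0, 0.6], [0, 0, 0, 0, 0.6], [0, 0, 0, 0, 0.6], [0, 0, -0.3, 0, 0.6], [0, 0, -0.7, 0, 0.6], [0, 0, -0.9, 0, 0.6], [0, 0, -0.9, 0, 0.6], [0, 0, -0.9, 0, 0.6], [0, 0, -0.9, 0, 0.6]]

```text
clock: 8.73
tcp_pos: [0.45, -0.0962, 0.1368]
tcp_rot: [-3.142, -0.0, -3.092]
force: [0.0, 0.1, -0.2]
grip_width: 0.6
finger_force: 0.0
```

Call:
carry_out:
  steps:
    - [[-0.4, 0.8, 0, 0, 0.5], [0, 0.95, 0, 0, 0.5], [0, 0.95, 0, 0, 0.5], [0, 0.95, 0, 0, 0.5], [0, 0.95, 0, 0, 0.5], [0, 0.95, 0, 0, 0.5], [0, 0.95, 0, 0, 0.5], [0, 0.95, 0, 0, 0.5], [0.3, 0.95, 0, 0, 0.5], [0.4, 0.95, 0, 0, 0.5]]

```text
clock: 9.57
tcp_pos: [0.4313, 0.1381, 0.1359]
tcp_rot: [3.141, 0.001, -3.092]
force: [0.7, 0.7, -0.4]
grip_width: 0.5
finger_force: 0.0
```

```bash
python3 -c "
from h import *
plan(.413,.2845,.021)
d=cam('top'); save(d,'t2.png',(310,205,490,320),4)
print(proj(d,[.4505,-.096,.054]), bot.spot_in('white_jar','top'))
"
```

```text
t 9.57 tcp [0.4313 0.1381 0.1359] rot [ 3.141e+00  1.000e-03 -3.092e+00] units [0.44 5.89 4.6 ]
[[448.84571377 263.05128185]] [{'uv': [442.7, 260.2], 'confidence': 0.7}, {'uv': [364.4, 195.5], 'confidence': 0.63}]
```

View pics/t2.png

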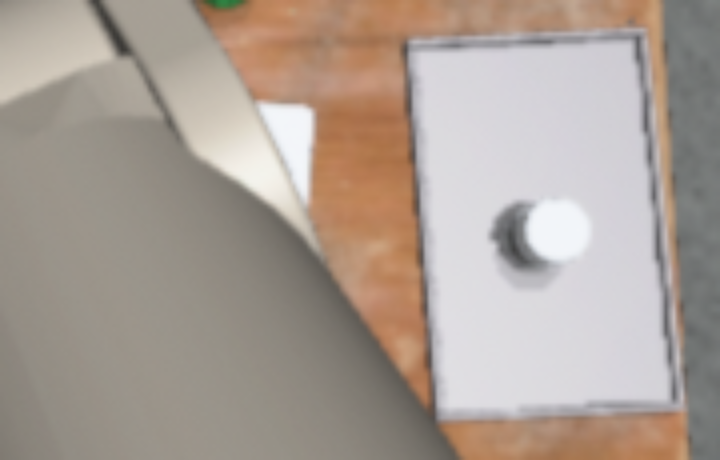

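The lid shows at full-frame (449.3,262.5), as predicted, so the white jar stands in the tray. Next is the vial, with a narrow opening because of the tin.

Call:
carry_out:
  steps:
    - [[0.2, 0.9, 0, 0, 0.38], [0.2, 0.9, 0, 0, 0.38], [0.04, 0.9, 0, 0, 0.38], [0, 0.9, 0, 0, 0.38], [0, 0.9, 0, 0, 0.38], [0, 0.9, 0.3, 0, 0.38], [0, 0.4, 0.5, 0, 0.38], [0, 0, 0.5, 0, 0.38], [0, 0, 0, 0, 0.38], [0, 0, 0, 0, 0.38]]

```text
clock: 10.5
tcp_pos: [0.4126, 0.2801, 0.1026]
tcp_rot: [-3.14, -0.001, -3.092]
force: [1.1, 0.6, 1.1]
grip_width: 0.379
finger_force: 0.0
```

```bash
python3 -c "
from h import *
plan(.4128,.2838,.022)
w=cam('wrist'); save(w,'w2.png')
print(proj(w,[[.413,.2838,.056],[.4095,.348,.044]]))
for k in('vial','tin'):
  for r in bot.spot_in(k,'wrist')[:2]: print(k,r['confidence'],r['uv'],onplane(w,r['uv'],.053))"
```

```text
t 10.5 tcp [0.4126 0.2801 0.1026] rot [-3.140e+00 -1.000e-03 -3.092e+00] units [-0.02  0.15  3.22]
[[323.35461093 280.22058473]
 [449.41366051 270.64323204]]
vial 0.64 [323.2, 417.8] [0.49542247 0.28853152 0.053     ]
vial 0.6 [327.2, 274.0] [0.41088723 0.28561243 0.053     ]
tin 0.94 [444.2, 265.5] [0.40367063 0.34181559 0.053     ]
```

View pics/w2.png

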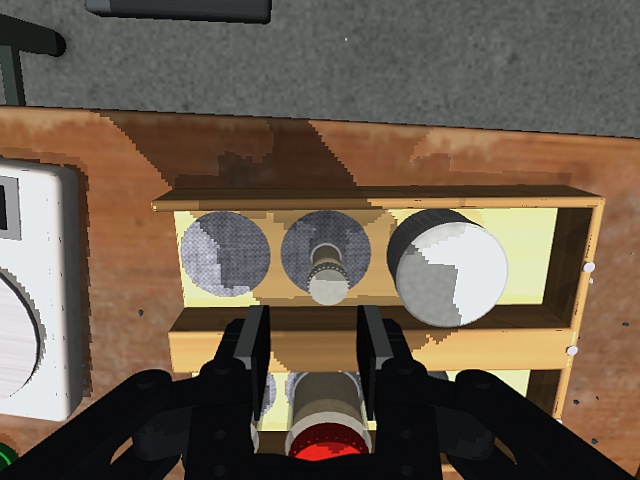

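Wrist view: the vial cap is at (329,288), about 2–3 mm off the prediction. The tin at (447,268) matches. I'll correct and descend.

Call:
carry_out:
  steps:
    - [[-0.08, 0.22, 0, 0, 0.36], [0, 0, 0.3, 0, 0.36], [0, 0, 0.5, 0, 0.36], [0, 0, 0.3, 0, 0.36], [0, 0, 0, 0, 0.36], [0, 0, 0, 0, 0.36]]

```text
clock: 11.15
tcp_pos: [0.4142, 0.2865, 0.0748]
tcp_rot: [-3.141, -0.001, -3.091]
force: [-0.4, 0.2, 0.7]
grip_width: 0.359
finger_force: 0.0
```

```bash
python3 -c "
from h import *
plan(.4140,.2853,.024)
w=cam('wrist'); save(w,'w3.png',(180,200,500,440),2)
print(proj(w,[[.4145,.2853,.056]]))"
```

```text
t 11.15 tcp [0.4142 0.2865 0.0748] rot [-3.141e+00 -1.000e-03 -3.091e+00] units [ 0.01 -0.05  2.03]
[[313.0950468  304.97881728]]
```

View pics/w3.png

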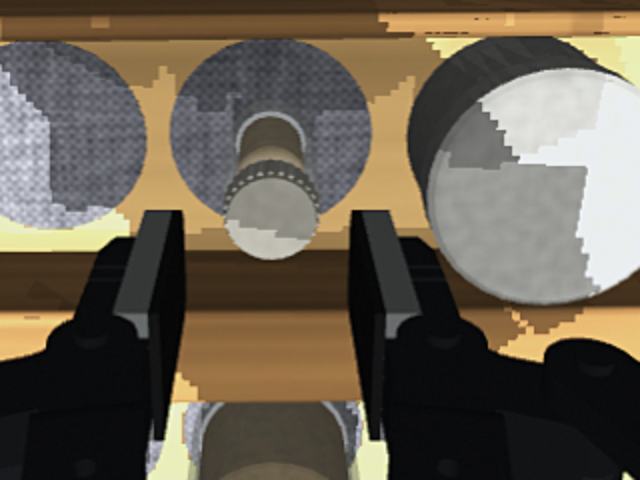

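The vial cap, at crop (271,219), is centred between the fingers (about 267). I'll go down and grip.

Call:
carry_out:
  steps:
    - [[0, 0, 0.4, 0, 0.36], [0, 0, 0.5, 0, 0.36], [0, 0, 0.5, 0, 0.36], [0, 0, 0.4, 0, 0.36], [0, 0, 0.2, 0, 0.36], [0, 0, 0, 0, 0.36], [0, 0, 0, 0, 0.1], [0, 0, 0, 0, 0.1], [0, 0, 0, 0, 0.1], [0, 0, 0, 0, 0.1]]
  newtons: 25

```text
clock: 12.03
tcp_pos: [0.4149, 0.287, 0.0258]
tcp_rot: [3.141, 0.001, -3.092]
force: [0.5, -0.5, 0.1]
grip_width: 0.251
finger_force: 25.3
```

Call:
carry_out:
  steps:
    - [[0, 0, 0, 0, 0.1], [0, 0, -0.3, 0, 0.1], [0, 0, -0.6, 0, 0.1], [0, 0, -0.8, 0, 0.1], [0, 0, -0.9, 0, 0.1], [0, 0, -0.9, 0, 0.1], [0, 0, -0.7, 0, 0.1], [-0.5, -0.4, 0, 0, 0.1], [-0.7, -0.7, 0, 0, 0.1], [-0.7, -0.9, 0, 0, 0.1]]

```text
clock: 12.87
tcp_pos: [0.4648, 0.2406, 0.1317]
tcp_rot: [3.14, 0.002, -3.088]
force: [1.5, 0.3, 0.0]
grip_width: 0.248
finger_force: 25.3
```

Call:
carry_out:
  steps:
    - [[-0.2, -0.9, 0, 0, 0.1], [-0.2, -0.9, 0, 0, 0.1], [-0.2, -0.9, 0, 0, 0.1], [-0.2, -0.9, 0, 0, 0.1], [-0.2, -0.9, 0, 0, 0.1], [-0.1, -0.9, 0, 0, 0.1], [0, -0.9, 0, 0, 0.1], [0, -0.9, 0, 0, 0.1], [0, -0.9, 0, 0, 0.1], [0, -0.9, 0, 0, 0.1]]

```text
clock: 13.7
tcp_pos: [0.5032, 0.0148, 0.131]
tcp_rot: [3.141, 0.001, -3.091]
force: [0.5, -0.1, -0.6]
grip_width: 0.247
finger_force: 25.3
```

Call:
carry_out:
  steps:
    - [[0, -0.9, 0, 0, 0.1], [0, -0.9, 0, 0, 0.1], [0, -0.9, 0, 0, 0.1], [0, -0.9, 0, 0, 0.1], [0, -0.6, 0, 0, 0.1], [0, -0.2, 0, 0, 0.1], [0, 0, 0, 0, 0.1], [0, 0, 0, 0, 0.1]]

```text
clock: 14.37
tcp_pos: [0.5088, -0.0931, 0.1306]
tcp_rot: [3.141, 0.0, -3.091]
force: [-1.0, 0.8, 0.9]
grip_width: 0.248
finger_force: 25.3
```

```bash
python3 -c "
from h import *
plan(.51,-.101,.0255)"
```

```text
t 14.37 tcp [ 0.5088 -0.0931  0.1306] rot [ 3.141  0.    -3.091] units [-0.03 -0.32  4.2 ]
```

Call:
carry_out:
  steps:
    - [[0, -0.2, 0.3, 0, 0.1], [0, 0, 0.6, 0, 0.1], [0, 0, 0.7, 0, 0.1], [0, 0, 0.7, 0, 0.1], [0, 0, 0.7, 0, 0.1], [0, 0, 0.5, 0, 0.1], [0, 0, 0.4, 0, 0.1], [0, 0, 0.2, 0, 0.1], [0, 0, 0, 0, 0.1], [0, 0, 0, 0, 0.1]]

```text
clock: 15.2
tcp_pos: [0.5092, -0.0987, 0.0279]
tcp_rot: [3.141, 0.0, -3.091]
force: [-0.4, -0.2, -0.8]
grip_width: 0.25
finger_force: 25.3
```

Call:
carry_out:
  steps:
    - [[0, 0, 0.06, 0, 0.1], [0, 0, 0.05, 0, 0.1], [0, 0, 0.04, 0, 0.1], [0, 0, 0, 0, 0.1]]

```text
clock: 15.53
tcp_pos: [0.5091, -0.099, 0.0242]
tcp_rot: [3.142, 0.0, -3.091]
force: [0.1, 0.2, 0.3]
grip_width: 0.248
finger_force: 25.3
```

Call:
carry_out:
  steps:
    - [[0, 0, 0.04, 0, 0.1], [0, 0, 0, 0, 0.1]]

```text
clock: 15.7
tcp_pos: [0.5092, -0.099, 0.0231]
tcp_rot: [-3.142, 0.0, -3.091]
force: [1.1, -0.5, -0.6]
grip_width: 0.248
finger_force: 25.3
```

Call:
carry_out:
  steps:
    - [[0, 0, 0.04, 0, 0.1], [0, 0, 0, 0, 0.1]]

```text
clock: 15.87
tcp_pos: [0.5093, -0.099, 0.023]
tcp_rot: [3.141, 0.0, -3.092]
force: [-2.7, 1.0, 11.6]
grip_width: 0.247
finger_force: 26.7
```

Contact, so I'll release, rise and go toward the tin.

Call:
carry_out:
  steps:
    - [[0, 0, 0, 0, 0.4], [0, 0, 0, 0, 0.5], [0, 0, 0, 0, 0.5], [0, 0, -0.3, 0, 0.5], [0, 0, -0.7, 0, 0.5], [0, 0, -0.9, 0, 0.5], [0, 0, -0.9, 0, 0.5], [0, 0, -0.9, 0, 0.5], [0, 0, -0.9, 0, 0.9], [0, 0, 0, 0, 0.9]]

```text
clock: 16.7
tcp_pos: [0.5116, -0.0994, 0.1415]
tcp_rot: [-3.141, 0.007, -3.092]
force: [0.8, 0.1, -0.8]
grip_width: 0.766
finger_force: 0.0
```

Call:
carry_out:
  steps:
    - [[0.05, 0.8, 0, 0, 0.9], [0.05, 0.95, 0, 0, 0.9], [0.05, 0.95, 0, 0, 0.9], [0.05, 0.95, 0, 0, 0.9], [0.05, 0.95, 0, 0, 0.9], [0.1, 0.95, 0, 0, 0.9], [0.1, 0.95, 0, 0, 0.9], [0.1, 0.95, 0, 0, 0.9], [0.2, 0.95, 0, 0, 0.9], [0.2, 0.95, 0, 0, 0.9]]

```text
clock: 17.53
tcp_pos: [0.4731, 0.1343, 0.137]
tcp_rot: [-3.142, -0.0, -3.092]
force: [0.3, -0.6, 0.1]
grip_width: 0.905
finger_force: 0.0
```

Call:
carry_out:
  steps:
    - [[0.3, 0.95, 0, 0, 0.9], [0.3, 0.95, 0, 0, 0.9], [0.3, 0.95, 0, 0, 0.9], [0.3, 0.95, 0, 0, 0.9], [0.3, 0.95, 0, 0, 0.9], [0.3, 0.95, 0, 0, 0.9], [0.3, 0.7, 0, 0, 0.9], [0, 0.4, 0, 0, 0.9], [0, 0, 0, 0, 0.9]]

```text
clock: 18.28
tcp_pos: [0.412, 0.3028, 0.1371]
tcp_rot: [3.141, 0.0, -3.088]
force: [0.6, -0.5, 0.1]
grip_width: 0.9
finger_force: 0.0
```

```bash
python3 -c "
from h import *
plan(.4095,.348,.008)
d=cam('top'); save(d,'t3.png',(390,205,490,320),4)
print(proj(d,[[.4505,-.096,.054],[.5093,-.099,.054]]))
w=cam('wrist'); save(w,'w4.png')
print(proj(w,[[.4095,.348,.044]]),bot.spot_in('tin','wrist')[:2])
"
```

```text
t 18.28 tcp [0.412  0.3028 0.1371] rot [ 3.141  0.    -3.088] units [0.   1.81 5.17]
[[448.84571377 263.05128185]
 [448.83485251 232.04827941]]
[[396.17514401 247.69766679]] [{'uv': [395.6, 244.5], 'confidence': 0.71}]
```

View pics/t3.png

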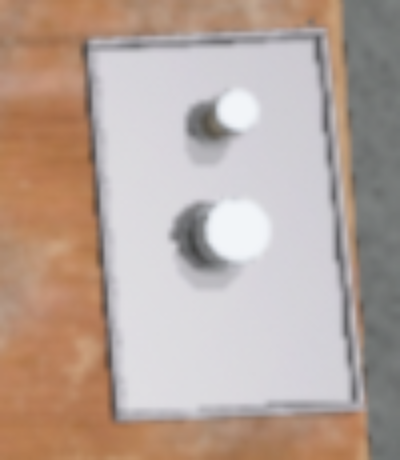

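View pics/w4.png

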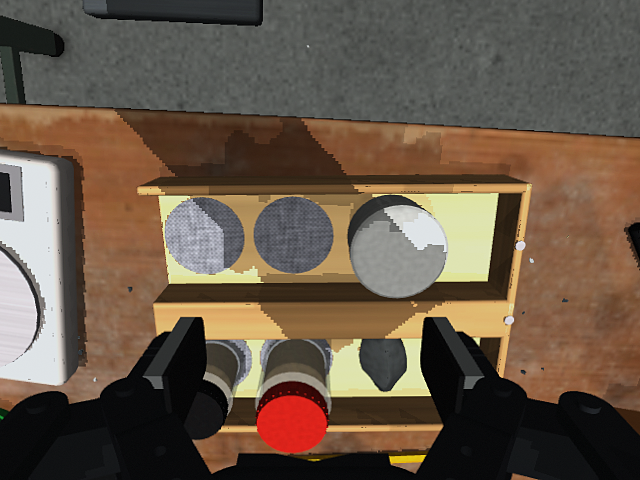

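The tray crop shows both containers upright: the vial cap at (449,232) and the white lid at (449.6,262.5). In the wrist view the tin top is centred at about (398,248), as predicted. I'll move over the tin.

Call:
carry_out:
  steps:
    - [[0, 0.6, 0, 0, 0.9], [0, 0.7, 0.5, 0, 0.9], [0, 0.4, 0.8, 0, 0.9], [0, 0.15, 0.8, 0, 0.9], [0, 0, 0.6, 0, 0.9], [0, 0, 0.3, 0, 0.9], [0, 0, 0, 0, 0.9], [0, 0, 0, 0, 0.9]]

```text
clock: 19.1
tcp_pos: [0.4107, 0.3462, 0.0622]
tcp_rot: [-3.141, -0.0, -3.093]
force: [0.6, -0.4, 0.0]
grip_width: 0.899
finger_force: 0.0
```

```bash
python3 -c "
from h import *
plan(.4095,.348,.007)"
```

```text
t 19.1 tcp [0.4107 0.3462 0.0622] rot [-3.141 -0.    -3.093] units [0.05 0.07 2.21]
```

Call:
carry_out:
  steps:
    - [[0.04, 0.06, 0.4, 0, 0.9], [0, 0, 0.5, 0, 0.9], [0, 0, 0.5, 0, 0.9], [0, 0, 0.4, 0, 0.9], [0, 0, 0.25, 0, 0.9], [0, 0, 0.1, 0, 0.9], [0, 0, 0, 0, 0.9], [0, 0, 0, 0, 0.9]]

```text
clock: 19.77
tcp_pos: [0.4095, 0.3483, 0.0086]
tcp_rot: [3.141, 0.0, -3.092]
force: [-0.3, -0.5, 0.8]
grip_width: 0.902
finger_force: 0.0
```

Call:
carry_out:
  steps:
    - [[0, 0, 0, 0, 0.8], [0, 0, 0, 0, 0.75], [0, 0, 0, 0, 0.7], [0, 0, 0, 0, 0.5], [0, 0, 0, 0, 0.5], [0, 0, 0, 0, 0.5]]
  newtons: 40

```text
clock: 20.27
tcp_pos: [0.4095, 0.3487, 0.0091]
tcp_rot: [3.14, 0.001, -3.091]
force: [-0.9, 1.1, 5.1]
grip_width: 0.669
finger_force: 42.0
```

Call:
carry_out:
  steps:
    - [[0, 0, -0.3, 0, 0.5], [0, 0, -0.6, 0, 0.5], [0, 0, -0.8, 0, 0.5], [0, 0, -0.9, 0, 0.5], [0, 0, -0.9, 0, 0.5], [0, 0, -0.9, 0, 0.5], [0, -0.3, -0.5, 0, 0.5], [0, -0.6, 0, 0, 0.5], [-0.2, -0.8, 0, 0, 0.5], [-0.2, -0.8, 0, 0, 0.5]]

```text
clock: 21.1
tcp_pos: [0.4215, 0.2838, 0.1299]
tcp_rot: [-3.14, -0.001, -3.091]
force: [-0.3, -0.6, -1.1]
grip_width: 0.67
finger_force: 42.8
```

Call:
carry_out:
  steps:
    - [[-0.2, -0.8, 0, 0, 0.5], [-0.2, -0.8, 0, 0, 0.5], [-0.2, -0.8, 0, 0, 0.5], [-0.2, -0.8, 0, 0, 0.5], [-0.2, -0.8, 0, 0, 0.5], [-0.2, -0.8, 0, 0, 0.5], [0, -0.8, 0, 0, 0.5], [0, -0.8, 0, 0, 0.5], [0, -0.8, 0, 0, 0.5], [0, 0, 0, 0, 0.5]]

```text
clock: 21.93
tcp_pos: [0.4596, 0.1015, 0.1293]
tcp_rot: [-3.138, -0.003, -3.098]
force: [0.4, -0.7, -0.8]
grip_width: 0.669
finger_force: 42.8
```

```bash
python3 -c "
from h import *
plan(.460,.075,.041)"
```

```text
t 21.93 tcp [0.4596 0.1015 0.1293] rot [-3.138e+00 -3.000e-03 -3.098e+00] units [ 0.02 -1.05  3.54]
```

Call:
carry_out:
  steps:
    - [[0, -0.4, 0, 0, 0.5], [0, -0.45, 0.3, 0, 0.5], [0, -0.1, 0.6, 0, 0.5], [0, 0, 0.7, 0, 0.5], [0, 0, 0.7, 0, 0.5], [0, 0, 0.5, 0, 0.5], [0, 0, 0.3, 0, 0.5], [0, 0, 0.2, 0, 0.5], [0, 0, 0, 0, 0.5], [0, 0, 0, 0, 0.5]]

```text
clock: 22.77
tcp_pos: [0.4625, 0.0841, 0.0484]
tcp_rot: [-3.142, -0.0, -3.091]
force: [-0.2, -0.9, -0.3]
grip_width: 0.67
finger_force: 42.9
```

```bash
python3 -c "
from h import *
plan(.460,.075,.041)"
```

```text
t 22.77 tcp [0.4625 0.0841 0.0484] rot [-3.142 -0.    -3.091] units [ 0.12 -0.36  0.3 ]
```

Call:
carry_out:
  steps:
    - [[0.06, -0.2, 0, 0, 0.5], [0.06, -0.16, 0, 0, 0.5], [0, 0, 0.08, 0, 0.5], [0, 0, 0.08, 0, 0.5], [0, 0, 0.06, 0, 0.5], [0, 0, 0, 0, 0.5], [0, 0, 0, 0, 0.5]]

```text
clock: 23.35
tcp_pos: [0.4599, 0.0752, 0.0427]
tcp_rot: [3.142, -0.0, -3.091]
force: [0.7, 0.0, -1.5]
grip_width: 0.664
finger_force: 42.9
```

Call:
carry_out:
  steps:
    - [[0, 0, 0.04, 0, 0.5], [0, 0, 0.04, 0, 0.5], [0, 0, 0, 0, 0.5]]

```text
clock: 23.6
tcp_pos: [0.4601, 0.0752, 0.0411]
tcp_rot: [3.141, 0.0, -3.091]
force: [-1.3, -0.3, 4.7]
grip_width: 0.669
finger_force: 43.3
```

Call:
carry_out:
  steps:
    - [[0, 0, 0, 0, 0.75], [0, 0, 0, 0, 0.85], [0, 0, 0, 0, 0.9], [0, 0, 0, 0, 0.9], [0, 0, -0.3, 0, 0.9], [0, 0, -0.7, 0, 0.9], [0, 0, -0.9, 0, 0.9], [0, 0, -0.9, 0, 0.9], [0, 0, -0.7, 0, 0.9], [0, 0, -0.3, 0, 0.9]]

```text
clock: 24.43
tcp_pos: [0.4612, 0.0753, 0.1385]
tcp_rot: [3.141, 0.004, -3.092]
force: [0.9, -0.7, 0.3]
grip_width: 0.893
finger_force: 0.0
```

Call:
carry_out:
  steps:
    - [[-0.1, -0.6, 0, 0, 0.6], [-0.1, -0.9, 0, 0, 0.6], [-0.1, -0.9, 0, 0, 0.6], [-0.1, -0.9, 0, 0, 0.6], [-0.1, -0.9, 0, 0, 0.5], [-0.2, -0.9, 0, 0, 0.5], [-0.2, -0.9, 0, 0, 0.5], [-0.2, -0.8, 0, 0, 0.5], [-0.2, -0.2, 0, 0, 0.5], [0, 0, 0, 0, 0.5]]

```text
clock: 25.27
tcp_pos: [0.5018, -0.0996, 0.1357]
tcp_rot: [-3.141, 0.0, -3.094]
force: [-0.1, -0.5, -0.7]
grip_width: 0.501
finger_force: 0.0
```

```bash
python3 -c "
from h import *
plan(.5093,-.099,.023)
d=cam('top'); a=d['frame'][205:320,310:490]
w=cam('wrist'); b=w['frame']
im=np.hstack([cv2.resize(a,(360,230)),cv2.resize(b,(400,300))[:230]])
cv2.imwrite('pics/c5.png',im[:,:,::-1])
print(proj(d,[[.460,.075,.076]]),proj(w,[[.5093,-.099,.054],[.46,.075,.076]]))
print(bot.spot_in('vial','wrist')[:2],bot.spot_in('tin','top')[:2],bot.spot_in('tin','wrist')[:2])
"
```

```text
t 25.27 tcp [ 0.5018 -0.0996  0.1357] rot [-3.141  0.    -3.094] units [-0.3   0.01  4.51]
[[357.89457256 257.60254219]] [[312.70203748 268.77059665]
 [668.61025833 207.36746608]]
[{'uv': [310.5, 259.3], 'confidence': 0.76}] [{'uv': [359.6, 259.3], 'confidence': 0.66}] []
```

View pics/c5.png

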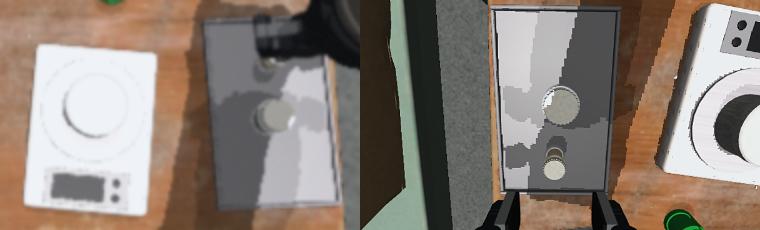

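The tin sits centred on the pan at full-frame (358,257), as predicted. The vial cap at wrist (312,272) is where it was left. I'll grip the vial again.

Call:
carry_out:
  steps:
    - [[-0.3, 0, 0.3, 0, 0.5], [0, 0, 0.7, 0, 0.5], [0, 0, 0.8, 0, 0.5], [0, 0, 0.8, 0, 0.5], [0, 0, 0.7, 0, 0.5], [0, 0, 0.5, 0, 0.5], [0, 0, 0.4, 0, 0.5], [0, 0, 0.2, 0, 0.5], [0, 0, 0, 0, 0.5], [0, 0, 0, 0, 0.5]]

```text
clock: 26.35
tcp_pos: [0.509, -0.0976, 0.0259]
tcp_rot: [3.142, 0.0, -3.091]
force: [0.2, -0.2, 0.8]
grip_width: 0.499
finger_force: 0.0
```

Call:
carry_out:
  steps:
    - [[0, 0, 0, 0, 0.1], [0, 0, 0, 0, 0.1], [0, 0, 0, 0, 0.1], [0, 0, 0, 0, 0.1], [0, 0, 0, 0, 0.1]]
  newtons: 25

```text
clock: 26.77
tcp_pos: [0.5093, -0.0978, 0.0265]
tcp_rot: [-3.142, 0.001, -3.092]
force: [0.0, 0.9, 6.0]
grip_width: 0.248
finger_force: 26.7
```

Call:
carry_out:
  steps:
    - [[0, 0, -0.3, 0, 0.1], [0, 0, -0.7, 0, 0.1], [0, 0, -0.9, 0, 0.1], [0, 0, -0.9, 0, 0.1], [0, 0, -0.9, 0, 0.1], [0, 0, -0.9, 0, 0.1], [0, 0.4, -0.4, 0, 0.1], [0, 0.8, 0, 0, 0.1], [0, 0.9, 0, 0, 0.1], [0, 0.9, 0, 0, 0.1]]

```text
clock: 27.6
tcp_pos: [0.5044, -0.0215, 0.1509]
tcp_rot: [3.141, -0.0, -3.092]
force: [-0.5, -0.2, -1.0]
grip_width: 0.247
finger_force: 26.4
```

Call:
carry_out:
  steps:
    - [[0.1, 0.9, 0, 0, 0.1], [0.1, 0.9, 0, 0, 0.1], [0.1, 0.9, 0, 0, 0.1], [0.2, 0.9, 0, 0, 0.1], [0.2, 0.9, 0, 0, 0.1], [0.3, 0.9, 0, 0, 0.1], [0.3, 0.9, 0, 0, 0.1], [0.4, 0.9, 0, 0, 0.1], [0.4, 0.9, 0, 0, 0.1], [0.3, 0.9, 0, 0, 0.1]]

```text
clock: 28.43
tcp_pos: [0.4318, 0.2003, 0.1504]
tcp_rot: [-3.141, -0.001, -3.091]
force: [0.3, -0.1, -0.2]
grip_width: 0.247
finger_force: 26.4
```

```bash
python3 -c "
from h import *
plan(.4145,.286,.0282)"
```

```text
t 28.43 tcp [0.4318 0.2003 0.1504] rot [-3.141e+00 -1.000e-03 -3.091e+00] units [0.51 3.46 4.89]
```

Call:
carry_out:
  steps:
    - [[0.2, 0.8, 0, 0, 0.1], [0.2, 0.8, 0, 0, 0.1], [0.05, 0.8, 0, 0, 0.1], [0, 0.6, 0, 0, 0.1], [0, 0.2, 0.5, 0, 0.1], [0, 0, 0.8, 0, 0.1], [0, 0, 0.8, 0, 0.1], [0, 0, 0.7, 0, 0.1], [0, 0, 0, 0, 0.1], [0, 0, 0, 0, 0.1]]

```text
clock: 29.27
tcp_pos: [0.4172, 0.278, 0.0801]
tcp_rot: [-3.14, -0.002, -3.091]
force: [0.2, 0.1, 0.4]
grip_width: 0.244
finger_force: 26.4
```

```bash
python3 -c "
from h import *
plan(.4145,.286,.0282)"
```

```text
t 29.27 tcp [0.4172 0.278  0.0801] rot [-3.140e+00 -2.000e-03 -3.091e+00] units [0.09 0.33 2.08]
```

Call:
carry_out:
  steps:
    - [[0.06, 0.2, 0, 0, 0.1], [0.04, 0.14, 0, 0, 0.1], [0, 0, 0.4, 0, 0.1], [0, 0, 0.6, 0, 0.1], [0, 0, 0.5, 0, 0.1], [0, 0, 0.3, 0, 0.1], [0, 0, 0.15, 0, 0.1], [0, 0, 0, 0, 0.1], [0, 0, 0, 0, 0.1]]

```text
clock: 30.02
tcp_pos: [0.4157, 0.2868, 0.0323]
tcp_rot: [3.141, 0.0, -3.091]
force: [1.1, -0.2, 1.3]
grip_width: 0.245
finger_force: 26.4
```

Call:
carry_out:
  steps:
    - [[0, 0, 0.06, 0, 0.1], [0, 0, 0.06, 0, 0.1], [0, 0, 0.04, 0, 0.1], [0, 0, 0, 0, 0.1]]

```text
clock: 30.35
tcp_pos: [0.4158, 0.2868, 0.0285]
tcp_rot: [3.141, 0.001, -3.092]
force: [-0.8, -0.2, 2.1]
grip_width: 0.247
finger_force: 26.6
```

Call:
carry_out:
  steps:
    - [[0, 0, 0.03, 0, 0.1], [0, 0, 0, 0, 0.1]]

```text
clock: 30.52
tcp_pos: [0.416, 0.2869, 0.0284]
tcp_rot: [3.141, 0.001, -3.092]
force: [-2.4, -0.7, 13.0]
grip_width: 0.247
finger_force: 27.6
```

Contact, so I'll release, rise and go back to the white jar.

Call:
carry_out:
  steps:
    - [[0, 0, 0, 0, 0.36], [0, 0, 0, 0, 0.4], [0, 0, 0, 0, 0.4], [0, 0, -0.3, 0, 0.4], [0, 0, -0.7, 0, 0.4], [0, 0, -0.9, 0, 0.4], [0, 0, -0.9, 0, 0.4], [0, 0, -0.9, 0, 0.6], [0, 0, -0.9, 0, 0.6], [-0.2, -0.4, 0, 0, 0.6]]

```text
clock: 31.35
tcp_pos: [0.4223, 0.2803, 0.1468]
tcp_rot: [3.136, 0.005, -3.089]
force: [0.3, 0.8, 0.6]
grip_width: 0.601
finger_force: 0.0
```

Call:
carry_out:
  steps:
    - [[-0.4, -0.95, 0, 0, 0.6], [-0.4, -0.95, 0, 0, 0.6], [-0.4, -0.95, 0, 0, 0.6], [-0.4, -0.95, 0, 0, 0.6], [-0.3, -0.95, 0, 0, 0.6], [0, -0.95, 0, 0, 0.6], [0, -0.95, 0, 0, 0.6], [0, -0.95, 0, 0, 0.6], [0, -0.95, 0, 0, 0.6], [0, -0.95, 0, 0, 0.6]]

```text
clock: 32.18
tcp_pos: [0.4801, 0.0405, 0.1422]
tcp_rot: [-3.142, -0.0, -3.092]
force: [-0.1, 0.7, -0.4]
grip_width: 0.599
finger_force: 0.0
```

Call:
carry_out:
  steps:
    - [[0, -0.95, 0, 0, 0.6], [0, -0.95, 0, 0, 0.6], [0, -0.95, 0, 0, 0.6], [0, -0.8, 0, 0, 0.6], [0.2, -0.5, 0, 0, 0.6], [0.2, -0.2, 0, 0, 0.6], [0, 0, 0, 0, 0.6], [0, 0, 0, 0, 0.6]]

```text
clock: 32.85
tcp_pos: [0.4755, -0.0666, 0.1422]
tcp_rot: [3.141, -0.0, -3.091]
force: [0.7, -0.8, -0.2]
grip_width: 0.597
finger_force: 0.0
```

```bash
python3 -c "
from h import *
plan(.4505,-.096,.0205)
d=cam('top'); print(proj(d,[[.4145,.286,.056]]),bot.spot_in('vial','top')[:2])
w=cam('wrist'); print(proj(w,[.4505,-.096,.054]),bot.spot_in('white_jar','wrist')[:2])
a=d['frame'][200:320,165:305]
im=np.hstack([cv2.resize(a,(420,360)),cv2.resize(w['frame'],(360,270))[[*range(270)]+[0]*90]])
cv2.imwrite('pics/c6.png',im[:,:,::-1])"
```

```text
t 32.85 tcp [ 0.4755 -0.0666  0.1422] rot [ 3.141 -0.    -3.091] units [ 1.06 -1.13  4.87]
[[244.94246518 284.08636613]] []
[[263.26875864 205.0988862 ]] [{'uv': [467.7, 365.8], 'confidence': 0.93}]
```

View pics/c6.png

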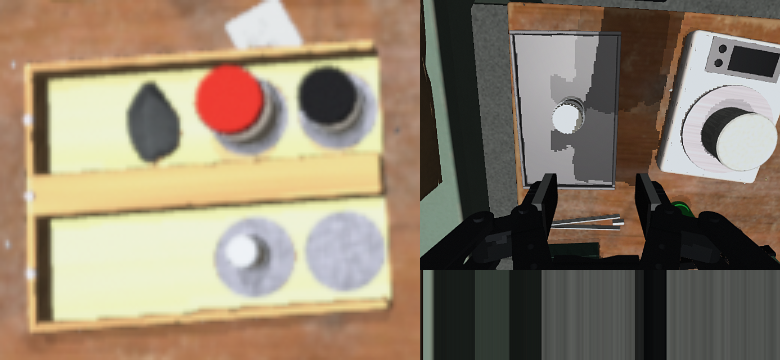

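The vial is back on its mark: its cap is at (245.7,284) against (245.6,284.4) at the start. The white jar is at wrist (263,208), as predicted. I'll grip it next.

Call:
carry_out:
  steps:
    - [[0.4, -0.45, 0, 0, 0.6], [0.45, -0.5, 0.2, 0, 0.6], [0.2, -0.25, 0.6, 0, 0.6], [0, 0, 0.8, 0, 0.6], [0, 0, 0.8, 0, 0.6], [0, 0, 0.4, 0, 0.6], [0, 0, 0, 0, 0.6], [0, 0, 0, 0, 0.6]]

```text
clock: 33.72
tcp_pos: [0.4512, -0.0979, 0.0722]
tcp_rot: [3.141, -0.001, -3.091]
force: [-0.2, -0.2, 0.8]
grip_width: 0.603
finger_force: 0.0
```

```bash
python3 -c "
from h import *
plan(.4505,-.096,.022)"
```

```text
t 33.72 tcp [ 0.4512 -0.0979  0.0722] rot [ 3.141e+00 -1.000e-03 -3.091e+00] units [0.02 0.08 2.01]
```

Call:
carry_out:
  steps:
    - [[0, 0.06, 0.4, 0, 0.6], [0, 0, 0.6, 0, 0.6], [0, 0, 0.5, 0, 0.6], [0, 0, 0.3, 0, 0.6], [0, 0, 0.1, 0, 0.6], [0, 0, 0, 0, 0.6], [0, 0, 0, 0, 0.6]]

```text
clock: 34.3
tcp_pos: [0.4515, -0.0969, 0.0252]
tcp_rot: [-3.142, 0.001, -3.091]
force: [0.3, -0.8, 0.5]
grip_width: 0.602
finger_force: 0.0
```

Call:
carry_out:
  steps:
    - [[0, 0, 0, 0, 0.2], [0, 0, 0, 0, 0.2], [0, 0, 0, 0, 0.2], [0, 0, 0, 0, 0.2], [0, 0, 0, 0, 0.2], [0, 0, 0, 0, 0.2]]
  newtons: 30

```text
clock: 34.8
tcp_pos: [0.4516, -0.0969, 0.0255]
tcp_rot: [-3.142, 0.001, -3.092]
force: [-0.8, -0.0, 6.4]
grip_width: 0.388
finger_force: 29.6
```

Call:
carry_out:
  steps:
    - [[0, 0, -0.3, 0, 0.2], [0, 0, -0.7, 0, 0.2], [0, 0, -0.9, 0, 0.2], [0, 0, -0.9, 0, 0.2], [0, 0, -0.9, 0, 0.2], [0, 0, -0.9, 0, 0.2], [-0.4, 0.4, -0.6, 0, 0.2], [-0.3, 0.8, 0, 0, 0.2], [-0.2, 0.9, 0, 0, 0.2], [0, 0.9, 0, 0, 0.2]]

```text
clock: 35.63
tcp_pos: [0.4709, -0.02, 0.1559]
tcp_rot: [3.142, 0.002, -3.092]
force: [0.4, -0.2, -0.3]
grip_width: 0.389
finger_force: 29.9
```

Call:
carry_out:
  steps:
    - [[0, 0.9, 0, 0, 0.2], [0, 0.9, 0, 0, 0.2], [0, 0.9, 0, 0, 0.2], [0, 0.9, 0, 0, 0.2], [0, 0.9, 0, 0, 0.2], [0.1, 0.9, 0, 0, 0.2], [0.3, 0.9, 0, 0, 0.2], [0.4, 0.8, 0, 0, 0.2], [0.4, 0.4, 0, 0, 0.2], [0, 0, 0, 0, 0.2]]

```text
clock: 36.47
tcp_pos: [0.4282, 0.1674, 0.1551]
tcp_rot: [3.141, -0.001, -3.087]
force: [0.1, -0.0, -0.4]
grip_width: 0.388
finger_force: 29.9
```

```bash
python3 -c "
from h import *
plan(.4165,.225,.0236)"
```

```text
t 36.47 tcp [0.4282 0.1674 0.1551] rot [ 3.141e+00 -1.000e-03 -3.087e+00] units [0.34 2.32 5.26]
```

Call:
carry_out:
  steps:
    - [[0.2, 0.7, 0, 0, 0.2], [0.1, 0.8, 0, 0, 0.2], [0, 0.6, 0, 0, 0.2], [0, 0.25, 0.4, 0, 0.2], [0, 0, 0.8, 0, 0.2], [0, 0, 0.8, 0, 0.2], [0, 0, 0.6, 0, 0.2], [0, 0, 0.3, 0, 0.2], [0, 0, 0, 0, 0.2], [0, 0, 0, 0, 0.2]]

```text
clock: 37.3
tcp_pos: [0.4202, 0.2225, 0.0822]
tcp_rot: [-3.141, -0.001, -3.092]
force: [1.1, -0.3, -0.9]
grip_width: 0.387
finger_force: 30.0
```

```bash
python3 -c "
from h import *
plan(.4175,.2248,.0275)"
```

```text
t 37.3 tcp [0.4202 0.2225 0.0822] rot [-3.141e+00 -1.000e-03 -3.092e+00] units [0.1  0.1  2.19]
```

Call:
carry_out:
  steps:
    - [[0.1, 0.1, 0.3, 0, 0.2], [0, 0, 0.6, 0, 0.2], [0, 0, 0.6, 0, 0.2], [0, 0, 0.4, 0, 0.2], [0, 0, 0.15, 0, 0.2], [0, 0, 0, 0, 0.2], [0, 0, 0, 0, 0.2]]

```text
clock: 37.88
tcp_pos: [0.4176, 0.2258, 0.0314]
tcp_rot: [3.141, 0.0, -3.091]
force: [0.3, -0.3, -1.4]
grip_width: 0.391
finger_force: 30.0
```

Call:
carry_out:
  steps:
    - [[0, 0, 0.06, 0, 0.2], [0, 0, 0.06, 0, 0.2], [0, 0, 0.05, 0, 0.2], [0, 0, 0, 0, 0.2]]

```text
clock: 38.22
tcp_pos: [0.4178, 0.2259, 0.0275]
tcp_rot: [3.141, 0.001, -3.092]
force: [-0.7, -0.0, 6.1]
grip_width: 0.385
finger_force: 30.6
```

Contact, so I'll release, rise and move aside.

Call:
carry_out:
  steps:
    - [[0, 0, 0, 0, 0.5], [0, 0, 0, 0, 0.55], [0, 0, 0, 0, 0.55], [0, 0, -0.3, 0, 0.55], [0, 0, -0.7, 0, 0.55], [0, 0, -0.9, 0, 0.55], [0, 0, -0.9, 0, 0.55], [0, 0, -0.9, 0, 0.55], [0, 0, -0.9, 0, 0.55], [-0.3, -0.4, 0, 0, 0.55]]

```text
clock: 39.05
tcp_pos: [0.4264, 0.2191, 0.1462]
tcp_rot: [3.137, 0.005, -3.088]
force: [0.3, -0.2, -1.1]
grip_width: 0.552
finger_force: 0.0
```

Call:
carry_out:
  steps:
    - [[-0.4, -0.95, 0, 0, 0.6], [-0.4, -0.95, 0, 0, 0.6], [-0.4, -0.95, 0, 0, 0.6], [-0.2, -0.95, 0, 0, 0.6], [0, -0.95, 0, 0, 0.6], [0, -0.95, 0, 0, 0.6], [0, -0.95, 0, 0, 0.6], [0, -0.95, 0, 0, 0.6], [0, -0.95, 0, 0, 0.6], [0, -0.95, 0, 0, 0.6]]

```text
clock: 39.88
tcp_pos: [0.4721, -0.0206, 0.1423]
tcp_rot: [3.141, 0.0, -3.091]
force: [1.0, 0.2, 0.7]
grip_width: 0.602
finger_force: 0.0
```

Call:
carry_out:
  steps:
    - [[0, -0.95, 0, 0, 0.6], [0, -0.95, 0, 0, 0.6], [0, -0.95, 0, 0, 0.6], [0, -0.5, 0, 0, 0.6], [0, 0, 0, 0, 0.6], [0, 0, 0, 0, 0.6], [0, 0, 0, 0, 0.6]]

```text
clock: 40.47
tcp_pos: [0.4764, -0.102, 0.1419]
tcp_rot: [3.141, 0.0, -3.09]
force: [-0.8, -0.0, -0.2]
grip_width: 0.599
finger_force: 0.0
```

```bash
python3 -c "
from h import *
d=cam('top'); save(d,'fin.png',(165,195,425,320),3)
print(bot.sense()['force'])"
```

```text
[ 0.49593664 -0.03779869  0.93991018]
```

View pics/fin.png

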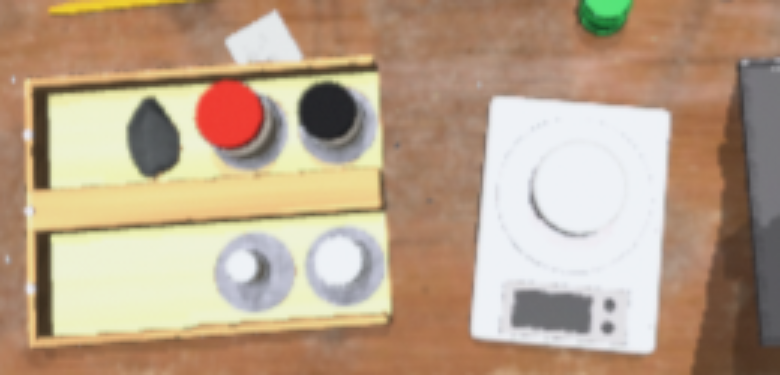

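The white lid is at (277.7,281.7) against (277.4,282.4) at the start, and the vial cap is at (245.7,283.7). The tin is centred on the pan, the rock lane is unchanged and the gripper is clear.

```bash
python3 -c "
from cell import bot
print(bot.close_job())"
```

```text
the job is handed in; nothing more can be done
None
```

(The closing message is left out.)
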